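# Refit the filter plate under the lip of its bay

## Robot

A 6-joint arm with a two-finger parallel gripper is mounted at the origin on the work surface. World frame = base frame: x ahead of the robot, y to its left, z up, the work surface at z = 0. Lengths are in m, angles in rad, forces in N, time in s.
With the tool pointing down it reaches from about 0.375 to 0.975 m from the base axis. Payload 3.8 kg.
Tool frame: the origin (TCP) lies on the centre line of the jaws, within the pads' length; the fingertips stand 25 mm ahead of it and the grasp point (between the pads) lies 6 mm ahead of it (ctrl.nose_length is the distance from the TCP to the fingertips, in m); x points along the fingers, z is the direction in which the jaws open and shut, and the axes are right-handed (so a half turn about x gives the same grasp; the last joint's range is limited). The gripper opens to 85 mm and grips with 20 to 120 N. Pads are 22 mm wide; open, the fingers measure 114 mm over their backs; the gripper's body (76 mm by 85 mm) begins 54 mm behind the grasp point. The pads swing forward as they close: fully open they stand 13 mm farther back than shut.
Start: joints at [-1.259, 0.264, 1.604, -0, 1.274, -0.037], TCP at [0.231, -0.634, 0.256] pointing down, gripper open.
Joint ranges: [-2.63, 2.63], [-0.94, 2.18], [0.31, 2.57], [-1.31, 4.45], [0, 2.66], [-2.55, 2.55]. Speed limits (rad/s): [2.57, 2.57, 3.14, 3.14, 3.14, 3.14].

## Interface

Orientations are given as a unit quaternion [x, y, z, w].
In Python, from station import ctrl gives the robot as it stands.
- The arm moves only by the tool jog_arm, never from a script. Its argument "series" is a list that holds one entry, the list of rows, each a list of 5 numbers: the shift along the world's x, y, z in cm, then the turn about the world's z in rad, then the finger opening in cm, from 0 to 8.54. A call has 1 to 20 rows; each row is the pose to reach, as a shift and turn from the pose commanded when the call began; what a row does not reach only later rows make up. A row lasts 1/8 s, in which the tool goes at most 62.5 mm and 10.7 degrees, less where a joint would pass 70% of its speed; a pose out of reach is approached as far as the arm can. A call with a gripper value outside its range is refused whole. The fingers move at their own pace and stop on an object; the grip force is fixed at half the most. Time passes only in rows, so rows that repeat a pose let the fingers close. It gives the time, the measured TCP pose, the force and the opening at its end, in the units of the state.
- ctrl.state(): the state, without advancing time (a new reading comes with each control period).
- ctrl.snapshot(name): name is "side" or "top"; returns a dict with "image" (384x512x3 uint8, red, green, blue), "fovy" (degrees; the focal length in pixels is half the picture's height over the tangent of half this angle, whatever the lens; pixels are square), "cx", "cy" (the principal point, pixels), "k1" (the pictures are not rectified: a ray, as slopes to the right and down, at radius r is drawn at 1 + k1 r^2 times it, then the intrinsics apply), "xyz" and "attitude" of the camera in the world. Camera axes: x right, y down, z forward; pixel columns grow to the right and rows downward; lengths in m; the calibration is good to about 2 mm. A picture is of the moment at which its call begins. There is no depth.
- ctrl.finish_job(): hands the job in, once; it reports no verdict.
The state is a dict: "clock": time; "joint_positions": joint angles; "dq": joint speeds; "effort": joint torques, N m; "tcp_pos": TCP position; "eef_rot": TCP orientation; "force": force on the tool from outside, world axes, zero at the start; "wrist_torque": the same for the moment, N m; "opening": finger opening in m.
Only numpy, scipy, OpenCV 4.12 (cv2) and the standard library are available. Lean on these libraries where they do the work, as an engineer would, in place of code of your own. Each camera call takes 0.05 s, during which the arm holds its last target. There are 200 camera calls.

## Task

Take the grilled filter plate off the leaning rack by its grip rib and refit it in the steel bay: with the plate slanted, tuck its tongue under the retaining lip and gently push the sprung stop there right back, then lower the opposite edge inside the end wall until the plate lies flat on the bay floor. Let go of the plate, and leave the other things on the bench where they are.

Things in the scene. Friction and masses are not known exactly. Their poses are not given: they have to be found in the camera images.
- filter_plate: Filter plate, loose, about 0.22 kg (varies): flat aluminium frame 86 mm long (x = -38 to +48 mm) x 100 mm wide (its y) x 10 mm thick, dark grille. Origin: on its underside, below the middle of the grip rib; z out of the top, -x towards the tongue. It starts on the rack's slope, slanted 0.60 rad (34 degrees), tongue at the low end, roughly towards the robot, so its ribbed top faces up and to the robot.
- rib_top (a point): Centre of the top of the filter plate's grip rib, 36 mm above the plate's underside. The rib stands on the frame, centred on the plate's origin: 50 mm long (along the plate's x), 12 mm wide (along its y), 26 mm tall.
- tongue_tip (a point): Middle of the lower edge of the tip of the filter plate's tongue, 64 mm from the plate's origin along its -x. The tongue is 70 mm wide and 4 mm thick, flush with the underside, and sticks out 26 mm from the frame.
- end_edge (a point): Middle of the lower edge of the filter plate's opposite end: 48 mm from the plate's origin along its +x.
- bay: Steel bay, fixed, 144 mm long (its x) x 124 mm wide (its y); x points from the lip to the end wall, roughly away from the robot. Origin on the bench below the seat; flat floor 30 mm above the bench. Side rails 10 mm above the floor leave 106 mm between them (y = -53 to +53). The end wall at the +x end is 8 mm thick and stands 14 mm above the floor, flat on top.
- seat (a point): Middle of the bay floor, 30 mm above the bench; bay axes. End wall and sprung stop sit on one carriage, locked anywhere up to 6 mm either way along x and not reported: call its setting c. Inner face of the wall at x = 48 mm + c. With the plate home its origin is at x = c, tongue tip at x = c - 64 mm, axes parallel to the bay's. Because of the wall the plate goes in only slanted, by 10 degrees or more.
- lip_edge (a point): Middle of the lower front edge of the retaining lip at the bay's -x end: x = -53 mm from the seat, 12 mm above the bay floor. The lip is 4 mm thick and 124 mm wide; the room under it is 12 mm high. At slants over 24 degrees the tongue may foul the lip before the stop is right back.
- pocket: Fixed back of the space under the lip, origin at x = -73.5 mm from the seat; in it a hidden sprung stop, 70 mm wide, face at x = c - 59 mm when free. It takes 2 N to start it back, 5 N to hold it at its hard end (x = c - 67 mm). Push it back 5 mm or more for the opposite edge to pass the end wall. Freed, it presses the plate against that wall: friction may then hold that edge up until pressed down. Keep under 25 N on it.
- rack: Grey leaning rack, fixed, 125 x 100 mm on the bench; its sloping board (0.60 rad, low edge on its -x side, roughly towards the robot) carries the filter plate. Origin on the bench; the plate's origin starts 52 mm above it. A ledge 4 mm high along the board's low edge stops the tongue.
- blank_plate: A smaller plain plate without grille or tongue, 70 x 60 x 6 mm, with a like rib, lying flat on the bench; bystander. Origin: centre of its underside.
- jar: Small glass jar, 48 mm across, 55 mm tall; bystander. Origin: centre of its underside.
- dish: Shallow glass dish, 84 mm across, 16 mm tall; bystander. Origin: centre of its underside.
- media_bottle: Amber bottle, 72 mm across, 150 mm tall; bystander. Origin: centre of its underside.
- beaker: Glass beaker, 70 mm across, 85 mm tall; bystander. Origin: centre of its underside.
- driver: Screwdriver lying on the bench; bystander. Origin under its middle.
- gasket: Rubber gasket ring, 72 mm across, 8 mm tall; bystander. Origin: centre of its underside.

How it is judged:
By the outcome, as a careful person would: the job done as asked, in the order asked, and still so for the second after the job is handed in, with the robot touching nothing.
It also fails if it takes over 58 s, if anything falls off the work surface, if the arm or the gripper's body presses on something with over 40 N, if the wrist force passes 120 N, or if a joint passes its speed limit or range.

## Working session

There is one attempt and no reset: what is moved stays moved. The work goes in short steps, Python scripts to look and compute and a tool call to move; the robot and the scene stay as the last step left them, time stands still between calls to the robot, and variables do not carry over. Pictures are saved under pics/ and viewed, about 8 in all and at most 12, crops included, and the job is handed in when it is done.

Besides the shell and the picture viewer there is one more tool, called after ">>>" as name(argument=value, ...), one argument or row to a line, values as JSON. jog_arm: Moves the arm, as the interface text tells. Its arguments: {"type":"object","properties":{"series":{"type":"array"}},"required":["series"]}

```bash
ls; mkdir -p pics
python3 - <<'E'
from station import ctrl
import cv2
s=ctrl.state();print({k:s[k] for k in('clock','tcp_pos','eef_rot','force','opening')})
for n in('top','side'):
    d=ctrl.snapshot(n);cv2.imwrite(f'pics/{n}0.png',cv2.resize(d['image'][:,:,::-1],(800,600),interpolation=cv2.INTER_CUBIC))
    print({k:v for k,v in d.items() if k!='image'})
E
```

```text
pics
{'clock': 0.0, 'tcp_pos': array([ 0.23047152, -0.63370876,  0.25496478]), 'eef_rot': array([ 0.40614018,  0.57980673, -0.40519407,  0.57852578]), 'force': array([-0.28243321,  0.11109816, -0.16826317]), 'opening': 0.08559095144133232}
{'fovy': 48.874096046294284, 'cx': 253.52642245185743, 'cy': 194.35650820969087, 'k1': 0.05401759382672614, 'xyz': array([ 3.78406576e-01, -6.97104954e-04,  1.17786152e+00]), 'attitude': array([-0.70261341,  0.70676127, -0.05650785,  0.06024758])}
{'fovy': 42.196747369411185, 'cx': 252.53295903510588, 'cy': 193.8645760830851, 'k1': -0.19929494091312377, 'xyz': array([-0.13099299,  0.79009754,  1.15160837]), 'attitude': array([-0.32561475,  0.86889085, -0.35015271,  0.12805001])}
```

View pics/top0.png

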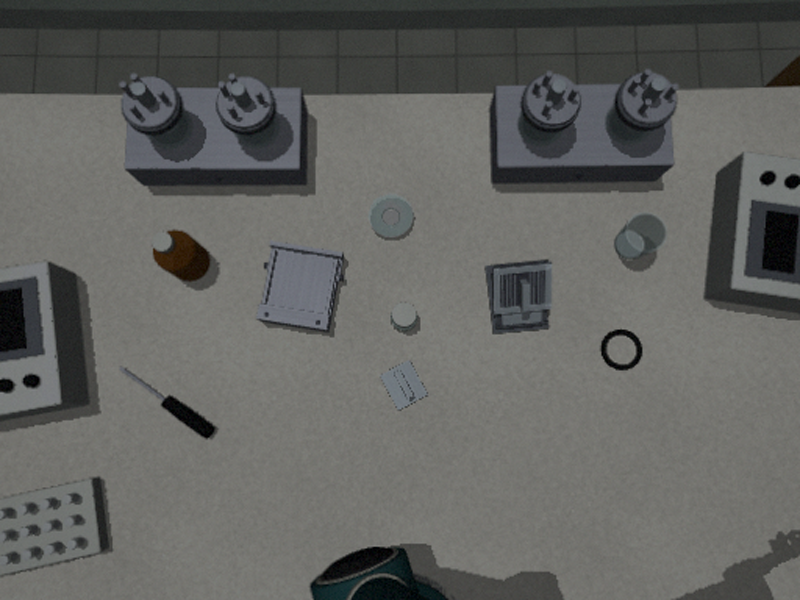

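View pics/side0.png

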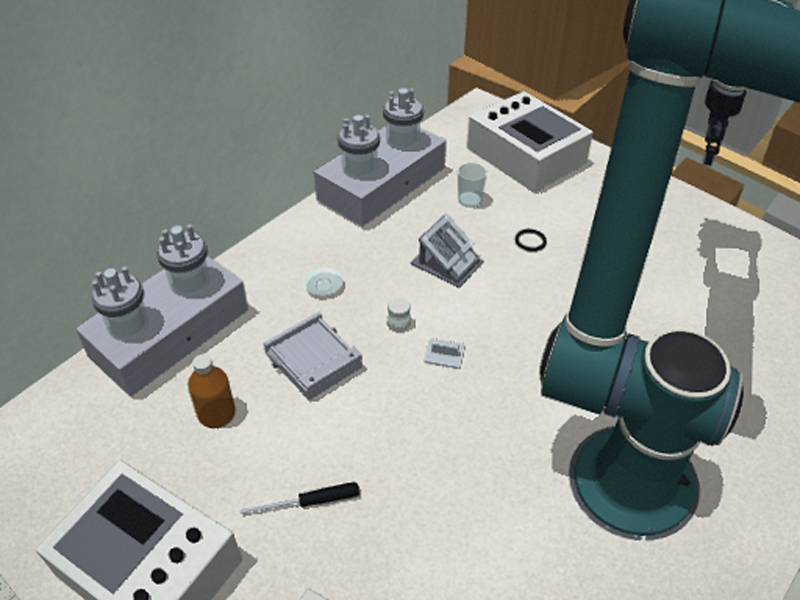

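Top view: bay at about (302,288), rack with plate at (521,295). In the side view they are at (313,352) and (447,250). Next I'll zoom in on both in one composite.

```bash
cat > h.py <<'E'
import numpy as np, cv2
from scipy.spatial.transform import Rotation as R
def cam(d):
    f=192/np.tan(np.radians(d['fovy'])/2)
    return f,R.from_quat(d['attitude']).as_matrix(),np.array(d['xyz'])
def proj(d,P):
    f,M,t=cam(d);q=(np.atleast_2d(P)-t)@M;s=q[:,:2]/q[:,2:]
    s=s*(1+d['k1']*(s**2).sum(1,keepdims=True));return s*f+[d['cx'],d['cy']]
def comp(ds,boxes,name,k=6):
    # boxes: (cam, col0,row0) windows of 66x50 px, enlarged 6x -> tiles in 2x2
    t=[]
    for n,c,r in boxes:
        im=ds[n]['image'][r:r+50,c:c+66,::-1]
        im=cv2.convertScaleAbs(im,alpha=1.6 if n=='top' else 1.1)
        t.append(cv2.resize(im,None,fx=k,fy=k,interpolation=cv2.INTER_CUBIC))
    cv2.imwrite(name,np.vstack([np.hstack(t[:2]),np.hstack(t[2:])]))
E
python3 - <<'E'
from station import ctrl;from h import *;import pickle
ds={n:ctrl.snapshot(n) for n in('top','side')}
pickle.dump(ds,open('d0.pkl','wb'))
comp(ds,[('top',160,158),('side',167,200),('top',301,165),('side',254,133)],'pics/c1.png')
E
```

```text
(no output)
```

View pics/c1.png

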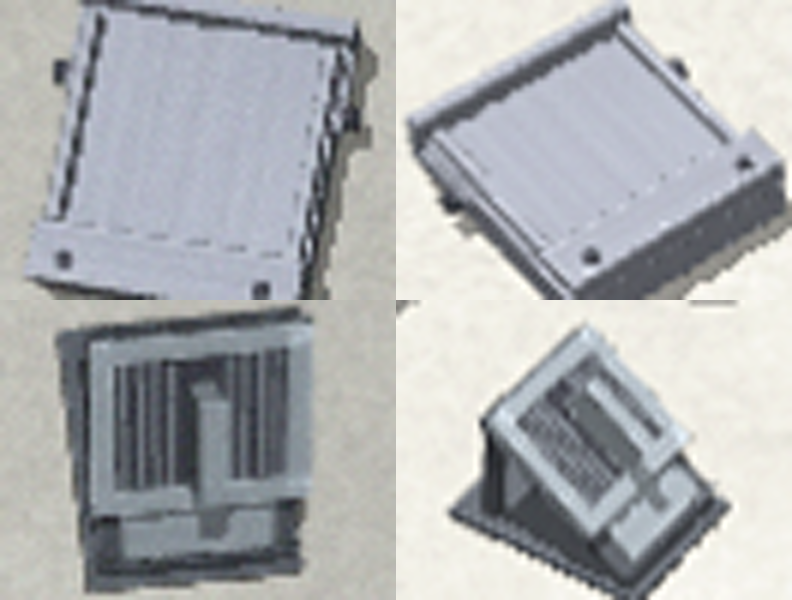

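```bash
cat > fit.py <<'E'
from h import *;import pickle
from scipy.optimize import least_squares
ds=pickle.load(open('d0.pkl','rb'))
def T(cx,cy,ox,oy):return lambda x,y:((x-ox+.5)/6-.5+cx,(y-oy+.5)/6-.5+cy)
t0=T(160,158,0,0);t1=T(167,200,396,0);t2=T(301,165,0,300);t3=T(254,133,396,300)
bay=[('top',(-53,62,46),t0(34,220)),('top',(-53,-62,46),t0(303,256)),('side',(-53,62,46),t1(541,256)),('side',(-53,-62,46),t1(751,130)),
 ('top',('c',55,44),t0(104,12)),('top',('c',-62,44),t0(350,42)),('side',('c',62,44),t1(413,132)),('side',('c',-62,44),t1(632,14))]
def fb(p,full=False):
    Rz=R.from_euler('z',p[2]).as_matrix();r=[]
    for n,P,uv in bay:
        P=np.array([48+p[3]*1e3 if P[0]=='c' else P[0],P[1],P[2]],float)/1e3
        r.append(proj(ds[n],Rz@P+[p[0],p[1],0])[0]-uv)
    return np.ravel(r)
s=least_squares(fb,[.55,.15,-.1,0],loss='soft_l1',x_scale=[.1,.1,.1,.01]);print('bay',s.x.round(4));print(fb(s.x).reshape(-1,2).round(1).tolist())
pl=[('top',(48,50,10),t2(90,341)),('top',(48,-50,10),t2(311,319)),('top',(-38,50,10),t2(95,516)),('top',(-38,-50,10),t2(308,493)),
('top',(-64,35,4),t2(122,566)),('top',(-64,-35,4),t2(275,549)),
('side',(48,50,10),t3(491,412)),('side',(48,-50,10),t3(588,325)),('side',(-38,50,10),t3(590,532)),('side',(-38,-50,10),t3(692,436)),
('side',(-64,35,4),t3(622,566)),('side',(-64,-35,4),t3(718,490))]
def fp(p):
    M=(R.from_euler('z',p[3])*R.from_euler('y',-.6)).as_matrix()
    return np.ravel([proj(ds[n],M@(np.array(P)/1e3)+p[:3])[0]-uv for n,P,uv in pl])
q=least_squares(fp,[.55,-.2,.05,0],loss='soft_l1',x_scale=.1);print('plate',q.x.round(4));print(fp(q.x).reshape(-1,2).round(1).tolist())
M=(R.from_euler('z',q.x[3])*R.from_euler('y',-.6)).as_matrix()
for P in((0,0,36),(25,0,36),(-25,0,36),(0,0,26),(-64,0,0)):print(P,(M@(np.array(P)/1e3)+q.x[:3]).round(4))
from station import ctrl
s=ctrl.state();m=R.from_quat(s['eef_rot']).as_matrix();print(m.round(3))
E
python3 fit.py
```

```text
bay [ 0.6101  0.1734 -0.1705  0.0011]
[[0.3, 0.3], [0.5, 1.6], [-0.4, -0.6], [-0.5, -0.4], [-1.4, -0.6], [-0.6, 1.2], [1.4, -0.8], [-0.9, -0.5]]
plate [ 0.5896 -0.2119  0.0514  0.0804]
[[0.0, 0.5], [1.1, 0.9], [-0.4, 0.6], [0.8, 1.3], [0.2, -0.7], [0.0, -0.0], [-1.5, 0.6], [-0.5, -0.7], [-0.5, 0.5], [-1.0, 0.1], [1.0, -1.1], [-3.6, -0.0]]
(0, 0, 36) [ 0.5693 -0.2135  0.0811]
(25, 0, 36) [ 0.5899 -0.2119  0.0952]
(-25, 0, 36) [ 0.5488 -0.2152  0.067 ]
(0, 0, 26) [ 0.575  -0.2131  0.0729]
(-64, 0, 0) [ 0.5369 -0.2161  0.0153]
[[-0.     0.94   0.342]
 [ 0.001  0.342 -0.94 ]
 [-1.     0.    -0.002]]
```

The fit gives bay (0.610, 0.173, yaw −0.17) with c near +1 mm, and plate (0.590, −0.212, yaw 0.08). Moving above the rib.

>>> jog_arm(
  series=[
    [[34.1, 42, -9.5, -0.269, 5], [34.1, 42, -9.5, -0.269, 5], [34.1, 42, -9.5, -0.269, 5], [34.1, 42, -9.5, -0.269, 5], [34.1, 42, -9.5, -0.269, 5], [34.1, 42, -9.5, -0.269, 5], [34.1, 42, -9.5, -0.269, 5], [34.1, 42, -9.5, -0.269, 5], [34.1, 42, -9.5, -0.269, 5], [34.1, 42, -9.5, -0.269, 5], [34.1, 42, -9.5, -0.269, 5], [34.1, 42, -9.5, -0.269, 5], [34.1, 42, -9.5, -0.269, 5]],
  ],
)

```text
clock: 1.82
tcp_pos: [0.5711, -0.2156, 0.1616]
eef_rot: [0.48, 0.519, -0.48, 0.519]
force: [0.3, -0.9, 0.3]
opening: 0.0501
```

Run:
```python
from station import ctrl;from h import *;import pickle
ds={n:ctrl.snapshot(n) for n in('top','side')}
s=ctrl.state();print(s['clock'],s['tcp_pos'],s['force'],s['opening'])
m=R.from_quat(s['eef_rot']).as_matrix();print(m.round(3))
tip=s['tcp_pos']+[0,0,-.025]
for n,o in(('top',(301,165)),('side',(254,123))):print(n,((proj(ds[n],tip)[0]-o+.5)*6-.5))
comp(ds,[('top',301,165),('side',254,123),('top',301,125),('side',254,90)],'pics/c2.png')
```

```text
1.925 [ 0.57127816 -0.21533819  0.16158811] [-0.09334057 -0.93787746 -0.63852055] 0.05037501105716441
[[ 0.     0.997  0.078]
 [-0.     0.078 -0.997]
 [-1.     0.     0.   ]]
top [245.17753113 129.96733515]
side [225.9925923   92.32975414]
```

View pics/c2.png

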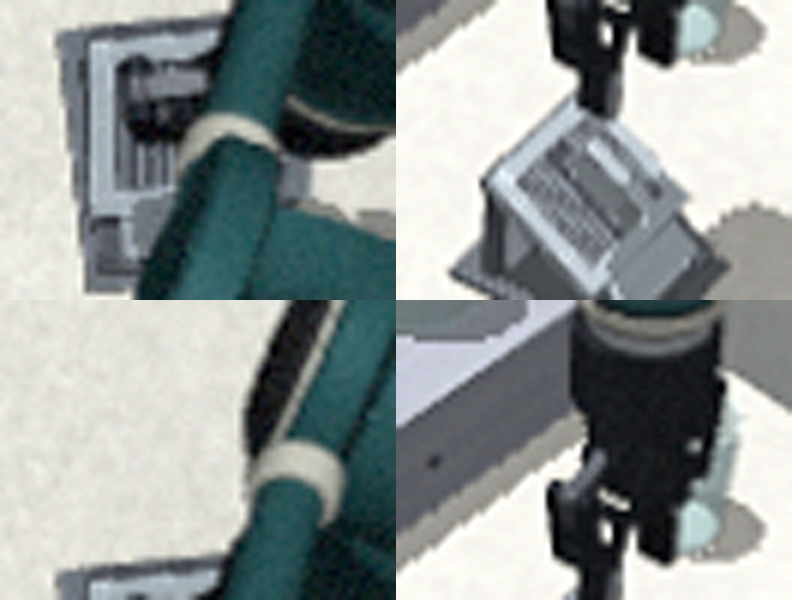

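The tool is over the rib, and the tips sit within about 1 px of the prediction in the side view (their midpoint about (627,88) in the picture). Descending.

>>> jog_arm(
  series=[
    [[0, 0.1, -3, 0, 5], [0, 0.1, -5, 0, 4], [0, 0.1, -6, 0, 4], [0, 0.1, -6.6, 0, 4], [0, 0.1, -7, 0, 4], [0, 0.1, -7.3, 0, 4], [0, 0.1, -7.5, 0, 4], [0, 0.1, -7.5, 0, 4]],
  ],
)

```text
clock: 2.92
tcp_pos: [0.5717, -0.2133, 0.0864]
eef_rot: [0.48, 0.52, -0.48, 0.52]
force: [0.3, 0.1, 0.0]
opening: 0.0399
```

>>> jog_arm(
  series=[
    [[0, 0, 0, 0, 2], [0, 0, 0, 0, 1], [0, 0, 0, 0, 0.6], [0, 0, 0, 0, 0.6], [0, 0, 0, 0, 0.6], [0, 0, 0, 0, 0.6], [0, 0, 0, 0, 0.6]],
  ],
)

```text
clock: 3.8
tcp_pos: [0.5719, -0.2133, 0.0867]
eef_rot: [0.48, 0.519, -0.48, 0.52]
force: [-1.3, 1.4, 4.7]
opening: 0.0109
```

>>> jog_arm(
  series=[
    [[0, 0, 0.5, 0, 0.4], [0, 0, 2, 0, 0.4], [0, 0, 5, 0, 0.4], [0, 0, 9, 0, 0.4], [0, 0, 13, 0, 0.4], [0, 0, 15.5, 0, 0.4], [0.2, 1, 16.4, 0, 0.4], [0.4, 4, 16.4, 0, 0.4], [0.8, 8, 16.4, -0.05, 0.4], [1.2, 13, 16.4, -0.1, 0.4], [1.6, 18, 16.4, -0.15, 0.4], [2, 23, 16.4, -0.2, 0.4], [2.5, 28, 16.4, -0.251, 0.4], [2.8, 33, 16.4, -0.251, 0.4], [3, 36.5, 16.4, -0.251, 0.4], [3.2, 38.2, 16.4, -0.251, 0.4], [3.2, 38.7, 16.4, -0.251, 0.4], [3.2, 38.7, 16.4, -0.251, 0.4], [3.2, 38.7, 16.4, -0.251, 0.4]],
  ],
)

```text
clock: 6.18
tcp_pos: [0.6037, 0.1724, 0.2502]
eef_rot: [-0.541, -0.455, 0.541, -0.455]
force: [-0.4, -0.6, -2.9]
opening: 0.0108
```

```bash
cat > see.py <<'E'
import sys
from station import ctrl;from h import *
ds={n:ctrl.snapshot(n) for n in('top','side')}
s=ctrl.state();print(s['clock'],s['tcp_pos'].round(4),s['force'].round(1),s['wrist_torque'].round(2),s['opening'])
g=s['tcp_pos']-[0,0,.006];c=proj(ds['side'],g)[0].astype(int)
c0,r0=int(np.clip(c[0]-66,0,380)),int(np.clip(c[1]-45,0,284))
im=ds['side']['image'][r0:r0+100,c0:c0+132,::-1]
cv2.imwrite(sys.argv[1],cv2.resize(im,None,fx=6,fy=6,interpolation=cv2.INTER_CUBIC));print('origin',c0,r0)
import pickle;pickle.dump(ds,open('d1.pkl','wb'))
E
python3 see.py pics/s3.png
```

```text
6.275 [0.6038 0.1725 0.2504] [-0.1 -0.2 -2.2] [ 0.02  0.08 -0.  ] 0.010717893573199525
origin 127 127
```

View pics/s3.png

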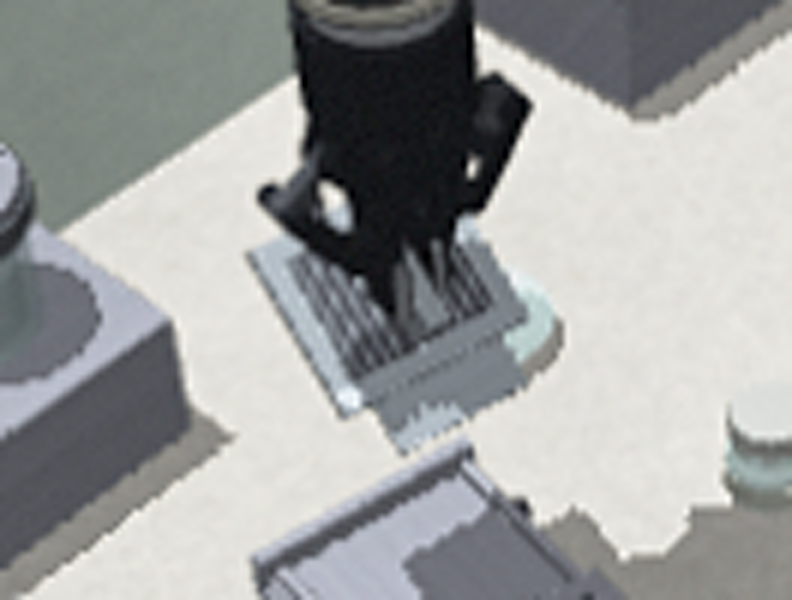

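The plate is held level sideways. Its near tongue corner is at (403,453), with frame corners at (250,255), (348,398) and (527,315). Now fitting the held slant and offset.

```bash
cat > held.py <<'E'
from h import *;import pickle
from scipy.optimize import least_squares
def held(ds,pts,o,tcp,yaw,k=6):
    g=np.array(tcp)-[0,0,.006];Rz=R.from_euler('z',yaw).as_matrix()
    def f(p):  # slant, grasp point in plate frame x,h
        M=Rz@R.from_euler('y',-p[0]).as_matrix()
        return np.r_[np.ravel([proj(ds['side'],M@((np.array(P)-[p[1]*1e3,p[3]*1e3,p[2]*1e3])/1e3)+g)[0]-((np.array(uv)+.5)/k-.5+o) for P,uv in pts]),(p[3])/.001]
    s=least_squares(f,[.6,0,.033,0],loss='soft_l1',x_scale=[.1,.01,.01,.01]);return s.x,f(s.x)[:-1].reshape(-1,2)
E
python3 - <<'E'
from held import *
ds=pickle.load(open('d1.pkl','rb'))
x,r=held(ds,[((48,50,10),(250,255)),((-38,50,10),(349,398)),((-38,-50,10),(527,315)),((-64,35,2),(402,450)),((-64,-35,4),(525,377))],(127,127),[.6038,.1725,.2504],-.1705)
print(x.round(4),np.degrees(x[0]),r.round(1).tolist())
E
```

```text
[ 4.953e-01 -7.000e-04  3.220e-02  2.000e-04] 28.37895740835542 [[-1.3, -0.5], [-0.6, 2.3], [0.4, -0.7], [-0.0, 0.1], [0.9, 0.1]]
```

>>> jog_arm(
  series=[
    [[0, 0.2, -2, 0, 0.4], [0, 0.2, -6, 0, 0.4], [0, 0.2, -10, 0, 0.4], [0, 0.2, -13, 0, 0.4], [0, 0.2, -14.2, 0, 0.4], [0, 0.2, -14.5, 0, 0.4], [0, 0.2, -14.5, 0, 0.4]],
  ],
)

```text
clock: 7.15
tcp_pos: [0.6046, 0.1758, 0.1063]
eef_rot: [0.542, 0.455, -0.54, 0.456]
force: [0.5, 0.9, -1.7]
opening: 0.011
```

```bash
cat >> see.py <<'E'
a=im[20:90,20:86] if 0 else im
tp=ds['top']['image'][150:215,150:238,::-1]
E
python3 see.py pics/s4.png
```

```text
7.25 [0.605 0.176 0.107] [-0.1  0.5 -2.3] [ 0.03  0.07 -0.05] 0.010854682071716354
origin 130 164
```

View pics/s4.png

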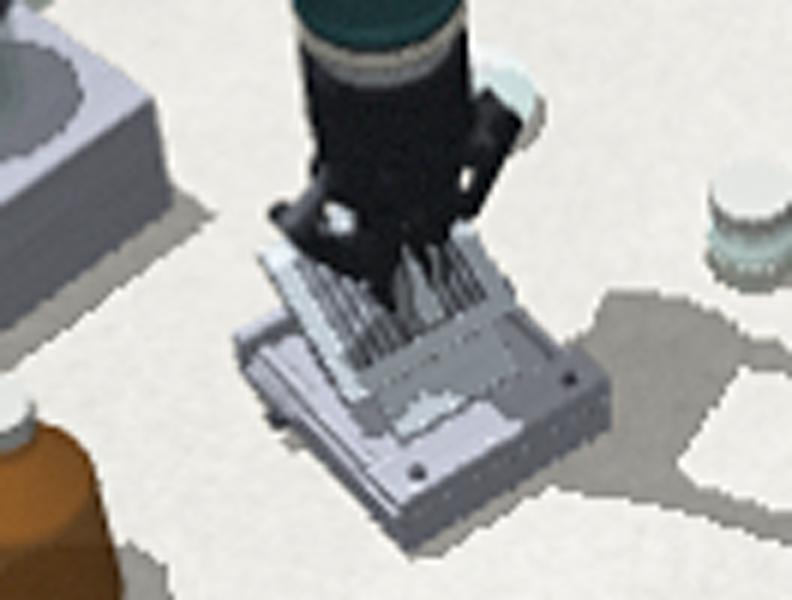

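The tongue tip is just above the bay floor. Near tongue corner is at (400,437), the lip's front corner at (366,467). I'll compare these with the model's predicted pixels.

Run:
```python
from held import *
ds=pickle.load(open('d1.pkl','rb'));o=np.array((130,164))
Rz=R.from_euler('z',-.1705).as_matrix()
px=lambda P:((proj(ds['side'],P)[0]-o+.5)*6-.5).round(0)
for P in[(-53,62,46),(-53,-62,46),(-83,62,46),(49,62,44),(57,62,44),(-53,53,40),(49,53,40)]:print(P,px(Rz@(np.array(P)/1e3)+[.6101,.1734,0]))
x,r=held(ds,[((48,50,10),(260,256)),((-38,50,10),(360,395)),((-38,-50,10),(517,303)),((-64,35,2),(401,436)),((-64,-35,4),(521,362))],o,[.605,.176,.107],-.1705)
print(x.round(4),np.degrees(x[0]),r.round(1).tolist())
s=x[0];M=Rz@R.from_euler('y',-s).as_matrix();g=np.array([.605,.176,.101])
tip=M@(np.array([-.064,0,0])-[x[1],x[3],x[2]])+g
print('tip bay',(Rz.T@(tip-[.6101,.1734,0])).round(4))
print('grasp bay',(Rz.T@(g-[.6101,.1734,0])).round(4))
```

```text
(-53, 62, 46) [364. 469.]
(-53, -62, 46) [574. 344.]
(-83, 62, 46) [401. 508.]
(49, 62, 44) [248. 343.]
(57, 62, 44) [239. 334.]
(-53, 53, 40) [381. 467.]
(49, 53, 40) [264. 340.]
[ 4.586e-01 -1.000e-03  3.060e-02  1.000e-04] 26.276880311068187 [[-1.2, -0.6], [-1.5, 1.0], [0.7, -0.3], [0.5, -0.1], [0.4, 0.3]]
tip bay [-0.0484  0.0016  0.0456]
grasp bay [-0.0055  0.0017  0.101 ]
```

>>> jog_arm(
  series=[
    [[0.2, -0.1, -0.1, 0, 0.4], [0.35, -0.2, -0.3, 0, 0.4], [0.35, -0.2, -0.5, 0, 0.4], [0.35, -0.2, -0.5, 0, 0.4]],
  ],
)

```text
clock: 7.75
tcp_pos: [0.6076, 0.1736, 0.1007]
eef_rot: [0.541, 0.455, -0.541, 0.456]
force: [0.3, 0.3, -0.6]
opening: 0.0105
```

>>> jog_arm(
  series=[
    [[0, 0, -0.15, 0, 0.4], [0, 0, -0.3, 0, 0.4], [0, 0, -0.4, 0, 0.4], [0, 0, -0.4, 0, 0.4]],
  ],
)

```text
clock: 8.25
tcp_pos: [0.609, 0.1737, 0.0996]
eef_rot: [0.542, 0.455, -0.54, 0.456]
force: [-0.6, -2.3, 11.4]
opening: 0.0112
```

>>> jog_arm(
  series=[
    [[0.2, -0.03, -0.1, 0, 0.4], [0.4, -0.07, -0.25, 0, 0.4], [0.6, -0.1, -0.4, 0, 0.4], [0.6, -0.1, -0.4, 0, 0.4]],
  ],
)

```text
clock: 8.75
tcp_pos: [0.6153, 0.1726, 0.0952]
eef_rot: [0.542, 0.455, -0.54, 0.456]
force: [-0.3, -3.0, 9.3]
opening: 0.0108
```

>>> jog_arm(
  series=[
    [[0.25, -0.04, -0.2, 0, 0.4], [0.5, -0.08, -0.4, 0, 0.4], [0.8, -0.13, -0.65, 0, 0.4], [1.1, -0.18, -0.9, 0, 0.4], [1.1, -0.18, -0.9, 0, 0.4]],
  ],
)

```text
clock: 9.38
tcp_pos: [0.6261, 0.1707, 0.0857]
eef_rot: [0.542, 0.455, -0.54, 0.456]
force: [1.2, -2.3, 7.1]
opening: 0.0104
```

```bash
python3 see.py pics/s5.png
```

```text
9.475 [0.6261 0.1707 0.0857] [-0.2 -1.9  7.2] [-0.28  0.45  0.04] 0.01087246132992975
origin 127 164
```

View pics/s5.png

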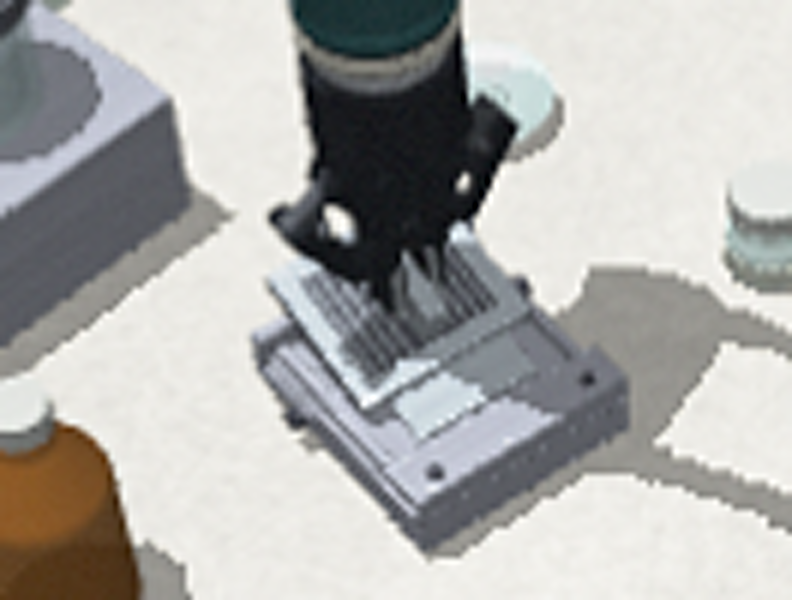

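```bash
cat > chk.py <<'E'
from held import *
def chk(pts,o,tcp,yaw=-.1705):
    ds=pickle.load(open('d1.pkl','rb'));Rz=R.from_euler('z',yaw).as_matrix();Rb=R.from_euler('z',-.1705).as_matrix()
    x,r=held(ds,pts,np.array(o),tcp,yaw)
    print(x.round(4),np.degrees(x[0]),r.round(1).tolist())
    M=Rz@R.from_euler('y',-x[0]).as_matrix();g=np.array(tcp)-[0,0,.006]
    for P in[(-64,0,0),(48,0,0),(0,0,0)]:print(P,(Rb.T@(M@(np.array(P)/1e3-[x[1],x[3],x[2]])+g-[.6101,.1734,0])).round(4))
    print('grasp',(Rb.T@(g-[.6101,.1734,0])).round(4))
E
python3 -c "
from chk import *
chk([((48,50,10),(270,276)),((-38,50,10),(370,402)),((-38,-50,10),(528,296)),((-64,35,2),(422,439)),((-64,-35,4),(540,360))],(127,164),[.6261,.1707,.0857])"
```

```text
[1.922e-01 5.000e-03 2.290e-02 1.000e-04] 11.011759773427473 [[-0.7, -0.1], [-0.7, -0.1], [1.2, 1.1], [0.1, -0.9], [0.2, 0.2]]
(-64, 0, 0) [-0.0472  0.      0.0441]
(48, 0, 0) [0.0628 0.     0.0655]
(0, 0, 0) [0.0156 0.     0.0563]
grasp [0.0162 0.0001 0.0797]
```

```bash
cat > rel.py <<'E'
from held import *
def rel(pts,o,zt=.030,z0=None):
    ds=pickle.load(open('d1.pkl','rb'));Rb=R.from_euler('z',-.1705).as_matrix()
    def f(p): # tip x,y in bay, slant, rel yaw
        M=(R.from_euler('z',p[3])*R.from_euler('y',-p[2])).as_matrix()
        return np.r_[np.ravel([proj(ds['side'],Rb@(M@((np.array(P)+[64,0,0])/1e3)+[p[0],p[1],zt])+[.6101,.1734,0])[0]-((np.array(uv)+.5)/6-.5+o) for P,uv in pts]),p[3]/.02]
    s=least_squares(f,[-.04,0,.25,0],x_scale=[.01,.01,.1,.1],loss='soft_l1')
    print(zt,'tip xy',s.x[:2].round(4),'slant',np.degrees(s.x[2]).round(1),'yaw',s.x[3].round(3),'res',f(s.x)[:-1].reshape(-1,2).round(1).tolist())
E
python3 -c "
from rel import *
p=[((48,50,10),(270,276)),((-38,50,10),(370,402)),((-38,-50,10),(528,296)),((-64,35,2),(422,439)),((-64,-35,4),(540,360))]
for z in(.03,.034,.038):rel(p,(127,164),z)"
```

```text
0.03 tip xy [-0.0368 -0.0061] slant 12.2 yaw 0.007 res [[-0.5, -0.1], [-0.5, -0.1], [0.9, 1.1], [0.2, -1.0], [-0.1, 0.2]]
0.034 tip xy [-0.0397 -0.0045] slant 11.9 yaw 0.007 res [[-0.5, -0.1], [-0.5, -0.1], [1.0, 1.1], [0.2, -1.0], [0.0, 0.2]]
0.038 tip xy [-0.0426 -0.0028] slant 11.7 yaw 0.006 res [[-0.6, -0.1], [-0.5, -0.1], [1.0, 1.0], [0.2, -0.9], [0.1, 0.1]]
```

```bash
python3 -c "
from h import *;import pickle
d=pickle.load(open('d1.pkl','rb'))['top']
im=cv2.convertScaleAbs(d['image'][145:220,150:249,::-1],alpha=1.6)
cv2.imwrite('pics/t6.png',cv2.resize(im,None,fx=8,fy=8,interpolation=cv2.INTER_CUBIC))
px=lambda P:((proj(d,P)[0]-[150,145]+.5)*8-.5).round(0)
Rz=R.from_euler('z',-.1705).as_matrix()
for P in[(-53,62,46),(-53,-62,46),(49,62,44),(49,-62,44),(49,53,40),(49,-53,40),(-53,53,40),(-53,-53,40)]:print('bay',P,px(Rz@(np.array(P)/1e3)+[.6101,.1734,0]))
M=Rz@R.from_euler('y',-np.radians(14)).as_matrix()
for P in[(48,50,10),(48,-50,10),(-38,50,10),(-38,-50,10),(-64,35,4),(-64,-35,4)]:print('plate',P,px(M@((np.array(P)+[64,0,0])/1e3)+Rz@[-.039,0,.03]+[.6101,.1734,0]))
"
```

```text
bay (-53, 62, 46) [128. 399.]
bay (-53, -62, 46) [488. 459.]
bay (49, 62, 44) [188. 112.]
bay (49, -62, 44) [542. 170.]
bay (49, 53, 40) [215. 119.]
bay (49, -53, 40) [517. 168.]
bay (-53, 53, 40) [157. 407.]
bay (-53, -53, 40) [464. 457.]
plate (48, 50, 10) [220.  50.]
plate (48, -50, 10) [511.  97.]
plate (-38, 50, 10) [184. 300.]
plate (-38, -50, 10) [473. 347.]
plate (-64, 35, 4) [220. 381.]
plate (-64, -35, 4) [421. 414.]
```

View pics/t6.png

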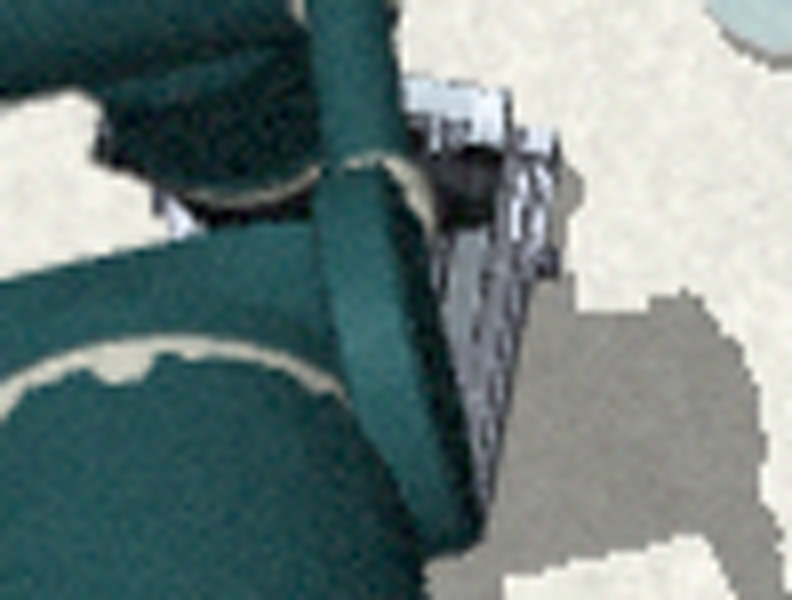

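Top view: the plate's far right corner is at (510,90) against a predicted (511,97), so the top camera agrees with the arm. The side camera suggests a lateral offset of a few mm. The frame's low corners already sit between the rails, so I'll feel for both rails to centre it.

>>> jog_arm(
  series=[
    [[0, 0, 0.15, 0, 0.4], [0, 0, 0.15, 0, 0.4], [0.02, 0.1, 0.15, 0, 0.4], [0.03, 0.2, 0.15, 0, 0.4], [0.03, 0.2, 0.15, 0, 0.4]],
  ],
)

```text
clock: 10.1
tcp_pos: [0.6255, 0.1721, 0.0858]
eef_rot: [0.541, 0.455, -0.541, 0.456]
force: [2.5, -5.4, 5.6]
opening: 0.011
```

>>> jog_arm(
  series=[
    [[0.02, 0.1, 0, 0, 0.4], [0.03, 0.2, 0, 0, 0.4], [0.03, 0.2, 0, 0, 0.4]],
  ],
)

```text
clock: 10.48
tcp_pos: [0.6254, 0.1737, 0.0856]
eef_rot: [-0.54, -0.455, 0.541, -0.456]
force: [1.0, -6.0, 6.9]
opening: 0.0111
```

>>> jog_arm(
  series=[
    [[0.02, 0.1, 0, 0, 0.4], [0.03, 0.2, 0, 0, 0.4], [0.03, 0.2, 0, 0, 0.4]],
  ],
)

```text
clock: 10.85
tcp_pos: [0.6253, 0.1755, 0.0855]
eef_rot: [-0.54, -0.455, 0.541, -0.456]
force: [1.8, -6.1, 7.6]
opening: 0.0108
```

>>> jog_arm(
  series=[
    [[0, 0, 0.15, 0, 0.4], [0, 0, 0.3, 0, 0.4], [0, 0, 0.3, 0, 0.4]],
  ],
)

```text
clock: 11.22
tcp_pos: [0.6241, 0.1759, 0.0864]
eef_rot: [-0.54, -0.456, 0.542, -0.455]
force: [0.9, -5.3, -2.8]
opening: 0.0107
```

>>> jog_arm(
  series=[
    [[0.02, 0.1, 0, 0, 0.4], [0.02, 0.15, 0, 0, 0.4], [0.02, 0.15, 0, 0, 0.4]],
  ],
)

```text
clock: 11.6
tcp_pos: [0.6242, 0.1763, 0.0865]
eef_rot: [-0.539, -0.455, 0.542, -0.456]
force: [0.8, -8.8, -0.9]
opening: 0.0107
```

>>> jog_arm(
  series=[
    [[-0.03, -0.2, 0, 0, 0.4], [-0.06, -0.4, 0, 0, 0.4], [-0.1, -0.6, 0, 0, 0.4], [-0.1, -0.6, 0, 0, 0.4], [-0.1, -0.6, 0, 0, 0.4]],
  ],
)

```text
clock: 12.22
tcp_pos: [0.6242, 0.1727, 0.0878]
eef_rot: [0.541, 0.456, -0.541, 0.455]
force: [-0.2, 0.0, -2.3]
opening: 0.0107
```

>>> jog_arm(
  series=[
    [[-0.02, -0.1, 0, 0, 0.4], [-0.03, -0.2, 0, 0, 0.4], [-0.03, -0.2, 0, 0, 0.4]],
  ],
)

```text
clock: 12.6
tcp_pos: [0.624, 0.1703, 0.0878]
eef_rot: [0.541, 0.455, -0.541, 0.455]
force: [0.8, 0.2, -3.5]
opening: 0.0104
```

>>> jog_arm(
  series=[
    [[-0.02, -0.1, 0, 0, 0.4], [-0.03, -0.2, 0, 0, 0.4], [-0.03, -0.2, 0, 0, 0.4]],
  ],
)

```text
clock: 12.98
tcp_pos: [0.6238, 0.1682, 0.0879]
eef_rot: [-0.541, -0.455, 0.541, -0.456]
force: [0.3, 0.1, -1.5]
opening: 0.0108
```

>>> jog_arm(
  series=[
    [[0.04, 0.25, 0, 0, 0.4], [0.08, 0.45, 0, 0, 0.4], [0.08, 0.45, -0.1, 0, 0.4], [0.08, 0.45, -0.2, 0, 0.4], [0.08, 0.45, -0.2, 0, 0.4]],
  ],
)

```text
clock: 13.6
tcp_pos: [0.6246, 0.173, 0.086]
eef_rot: [0.541, 0.455, -0.541, 0.455]
force: [0.8, -0.6, -0.6]
opening: 0.011
```

>>> jog_arm(
  series=[
    [[-0.02, -0.1, 0, 0, 0.4], [-0.03, -0.2, 0, 0, 0.4], [-0.03, -0.2, 0, 0, 0.4]],
  ],
)

```text
clock: 13.98
tcp_pos: [0.6244, 0.1709, 0.086]
eef_rot: [0.541, 0.455, -0.541, 0.455]
force: [0.4, 0.8, -1.1]
opening: 0.0104
```

>>> jog_arm(
  series=[
    [[-0.02, -0.1, 0, 0, 0.4], [-0.03, -0.2, 0, 0, 0.4], [-0.03, -0.2, 0, 0, 0.4]],
  ],
)

```text
clock: 14.35
tcp_pos: [0.6241, 0.169, 0.086]
eef_rot: [0.541, 0.455, -0.541, 0.455]
force: [0.5, 1.8, 0.8]
opening: 0.011
```

>>> jog_arm(
  series=[
    [[-0.02, -0.1, 0, 0, 0.4], [-0.03, -0.2, 0, 0, 0.4], [-0.03, -0.2, 0, 0, 0.4]],
  ],
)

```text
clock: 14.72
tcp_pos: [0.6241, 0.1684, 0.0862]
eef_rot: [0.542, 0.456, -0.54, 0.455]
force: [0.7, 6.8, -0.7]
opening: 0.0109
```

>>> jog_arm(
  series=[
    [[-0.02, -0.1, 0, 0, 0.4], [-0.03, -0.2, 0, 0, 0.4], [-0.03, -0.2, 0, 0, 0.4]],
  ],
)

```text
clock: 15.1
tcp_pos: [0.6242, 0.1678, 0.0864]
eef_rot: [0.543, 0.456, -0.539, 0.454]
force: [1.6, 10.9, -1.7]
opening: 0.011
```

Rails found at about y=0.169 and 0.175, so the centre is about 0.172, within 1 mm of the estimate. Centring, then tucking the tongue under the lip.

>>> jog_arm(
  series=[
    [[0.03, 0.3, 0, 0, 0.4], [0.07, 0.7, 0, 0, 0.4], [-0.2, 0.75, 0, 0, 0.4], [-0.6, 0.82, 0, 0, 0.4], [-1.0, 0.89, 0, 0, 0.4], [-1.4, 0.95, 0, 0, 0.4], [-1.4, 0.95, 0, 0, 0.4], [-1.4, 0.95, 0, 0, 0.4]],
  ],
)

```text
clock: 16.1
tcp_pos: [0.6097, 0.1743, 0.0861]
eef_rot: [0.541, 0.455, -0.541, 0.456]
force: [3.5, -1.4, 1.3]
opening: 0.0104
```

>>> jog_arm(
  series=[
    [[-0.2, 0.03, 0, 0, 0.4], [-0.4, 0.07, 0, 0, 0.4], [-0.4, 0.07, 0, 0, 0.4]],
  ],
)

```text
clock: 16.48
tcp_pos: [0.6063, 0.1749, 0.0862]
eef_rot: [0.541, 0.455, -0.54, 0.456]
force: [4.5, -1.1, 0.3]
opening: 0.0105
```

>>> jog_arm(
  series=[
    [[-0.15, 0.025, 0, 0, 0.4], [-0.3, 0.05, 0, 0, 0.4], [-0.3, 0.05, 0, 0, 0.4]],
  ],
)

```text
clock: 16.85
tcp_pos: [0.6038, 0.1754, 0.0864]
eef_rot: [0.542, 0.455, -0.54, 0.456]
force: [5.7, -1.1, 0.4]
opening: 0.0112
```

>>> jog_arm(
  series=[
    [[-0.1, 0.02, 0, 0, 0.4], [-0.2, 0.035, 0, 0, 0.4], [-0.2, 0.035, 0, 0, 0.4]],
  ],
)

```text
clock: 17.23
tcp_pos: [0.6033, 0.1755, 0.0868]
eef_rot: [0.543, 0.454, -0.539, 0.457]
force: [8.4, -2.6, -0.6]
opening: 0.0113
```

The stop is at its hard end: force rose to 8 N with almost no further travel. Now lowering the end in an arc.

>>> jog_arm(
  series=[
    [[0.05, -0.01, -0.15, 0, 0.4], [0.12, -0.02, -0.3, 0, 0.4], [0.2, -0.035, -0.45, 0, 0.4], [0.2, -0.035, -0.45, 0, 0.4]],
  ],
)

```text
clock: 17.73
tcp_pos: [0.6052, 0.1753, 0.0844]
eef_rot: [0.542, 0.454, -0.539, 0.457]
force: [5.6, -4.0, 10.9]
opening: 0.0102
```

>>> jog_arm(
  series=[
    [[0.1, -0.02, -0.13, 0, 0.4], [0.2, -0.035, -0.27, 0, 0.4], [0.3, -0.05, -0.4, 0, 0.4], [0.3, -0.05, -0.4, 0, 0.4]],
  ],
)

```text
clock: 18.23
tcp_pos: [0.6081, 0.1747, 0.0804]
eef_rot: [0.542, 0.454, -0.539, 0.457]
force: [3.6, -4.2, 10.0]
opening: 0.0109
```

>>> jog_arm(
  series=[
    [[0.05, -0.04, -0.15, 0, 0.4], [0.12, -0.07, -0.3, 0, 0.4], [0.18, -0.09, -0.45, 0, 0.4], [0.22, -0.1, -0.6, 0, 0.4], [0.22, -0.1, -0.6, 0, 0.4]],
  ],
)

```text
clock: 18.85
tcp_pos: [0.6114, 0.1741, 0.075]
eef_rot: [0.543, 0.454, -0.539, 0.457]
force: [6.8, -3.4, 10.3]
opening: 0.0108
```

```bash
python3 see.py pics/s7.png
```

```text
18.95 [0.6114 0.1741 0.075 ] [ 6.8 -3.1 11.2] [-0.47 -0.43  0.12] 0.01105095792989722
origin 130 169
```

View pics/s7.png

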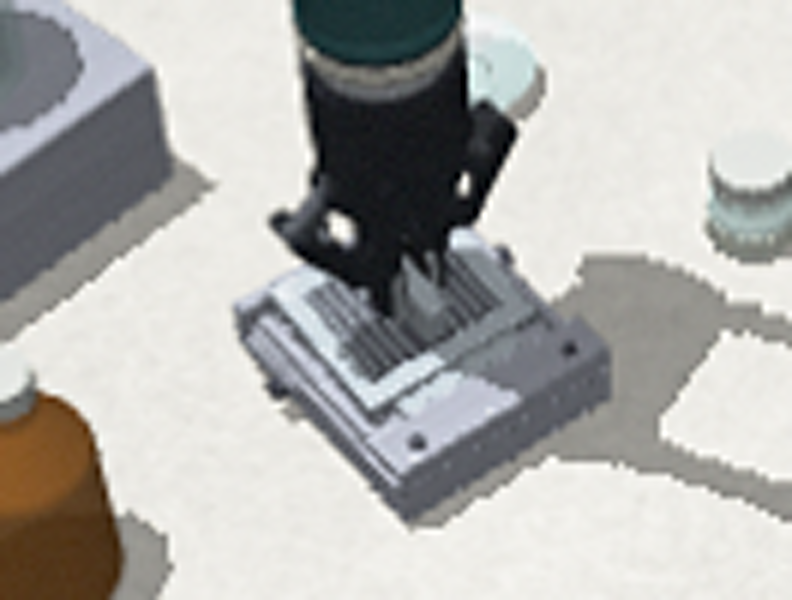

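The tongue is under the lip, and the far edge, with its near corner at (270,285), is coming down just inside the end wall. Continuing to flat.

>>> jog_arm(
  series=[
    [[0.06, -0.01, -0.15, 0, 0.4], [0.12, -0.02, -0.3, 0, 0.4], [0.2, -0.035, -0.45, 0, 0.4], [0.25, -0.04, -0.55, 0, 0.4], [0.25, -0.04, -0.55, 0, 0.4]],
  ],
)

```text
clock: 19.58
tcp_pos: [0.6142, 0.1736, 0.0695]
eef_rot: [0.543, 0.454, -0.538, 0.457]
force: [7.3, -4.1, 10.1]
opening: 0.0109
```

>>> jog_arm(
  series=[
    [[0.05, 0, -0.15, 0, 0.4], [0.05, 0, -0.3, 0, 0.4], [0.05, 0, -0.3, 0, 0.4]],
  ],
)

```text
clock: 19.95
tcp_pos: [0.6153, 0.1734, 0.0671]
eef_rot: [0.544, 0.453, -0.538, 0.458]
force: [7.5, -4.6, 12.3]
opening: 0.0107
```

>>> jog_arm(
  series=[
    [[0.05, -0.02, -0.15, 0, 0.4], [0.1, -0.03, -0.25, 0, 0.4], [0.1, -0.03, -0.25, 0, 0.4]],
  ],
)

```text
clock: 20.32
tcp_pos: [0.6154, 0.1734, 0.0668]
eef_rot: [0.543, 0.454, -0.539, 0.457]
force: [-1.0, -4.9, 26.0]
opening: 0.0109
```

>>> jog_arm(
  series=[
    [[0.05, -0.02, -0.15, 0, 0.4], [0.1, -0.03, -0.25, 0, 0.4], [0.1, -0.03, -0.25, 0, 0.4]],
  ],
)

```text
clock: 20.7
tcp_pos: [0.6155, 0.1734, 0.0667]
eef_rot: [0.542, 0.454, -0.539, 0.456]
force: [-10.5, -4.9, 42.4]
opening: 0.0105
```

>>> jog_arm(
  series=[
    [[0, 0, 0.2, 0, 0.4], [-0.1, 0, 0.4, 0, 0.4], [-0.1, 0.05, 0.4, 0, 0.4], [-0.1, 0.05, 0.4, 0, 1.5], [-0.1, 0.05, 0.4, 0, 2.5], [-0.1, 0.05, 0.4, 0, 2.5], [-0.1, 0.05, 0.4, 0, 2.5]],
  ],
)

```text
clock: 21.58
tcp_pos: [0.6119, 0.1746, 0.063]
eef_rot: [0.542, 0.456, -0.54, 0.455]
force: [0.6, 0.8, 8.2]
opening: 0.0251
```

>>> jog_arm(
  series=[
    [[0, 0, 1, 0, 2.5], [0, 0, 3, 0, 2.5], [0, 0, 6, 0, 2.5], [0, 0, 10, 0, 2.5], [0, 0, 14, 0, 2.5], [-4, -4, 17, 0, 2.5], [-8, -9, 17, 0, 2.5], [-8, -14, 17, 0, 2.5], [-8, -19, 17, 0, 2.5], [-8, -22, 17, 0, 2.5], [-8, -22, 17, 0, 2.5], [-8, -22, 17, 0, 2.5]],
  ],
)

```text
clock: 23.08
tcp_pos: [0.5312, -0.0459, 0.2321]
eef_rot: [0.541, 0.456, -0.541, 0.455]
force: [1.0, 0.4, -0.0]
opening: 0.0253
```

Run:
```python
from station import ctrl;from h import *;import pickle
ds={n:ctrl.snapshot(n) for n in('top','side')};pickle.dump(ds,open('d1.pkl','wb'))
s=ctrl.state();print(s['clock'],s['tcp_pos'],s['force'])
a=cv2.convertScaleAbs(ds['top']['image'][148:218,150:225,::-1],alpha=1.6);b=ds['side']['image'][196:266,160:235,::-1]
cv2.imwrite('pics/e8.png',cv2.resize(np.hstack([a,b]),None,fx=5.3,fy=5.3,interpolation=cv2.INTER_CUBIC))
```

```text
23.175 [ 0.53134623 -0.04539157  0.23192255] [-0.26832156  0.11071601 -0.21042175]
```

View pics/e8.png

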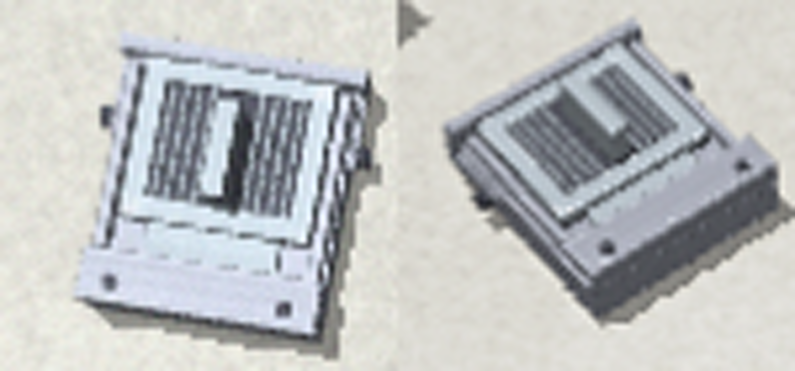

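The plate lies inside the bay. Its top-view corners are about (148,58), (333,88), (122,213) and (307,243), with the tongue under the lip and the far edge inside the wall. I'll fit its pose from both views.

Run:
```python
from h import *;import pickle
from scipy.optimize import least_squares
ds=pickle.load(open('d1.pkl','rb'));Rb=R.from_euler('z',-.1705).as_matrix()
T=lambda n,u,v:((u+.5)/5.3-.5+(150 if n=='top' else 160-75),(v+.5)/5.3-.5+(148 if n=='top' else 196))
pts=[('top',(48,50,10),148,58),('top',(48,-50,10),333,88),('top',(-38,50,10),122,213),('top',(-38,-50,10),307,243),
('side',(48,50,10),479,124),('side',(48,-50,10),632,42),('side',(-38,50,10),560,218),('side',(-38,-50,10),710,132)]
def f(p):
    M=(R.from_euler('z',p[3])*R.from_euler('y',-p[4])).as_matrix()
    return np.ravel([proj(ds[n],Rb@(M@(np.array(P)/1e3)+p[:3])+[.6101,.1734,0])[0]-T(n,u,v) for n,P,u,v in pts])
s=least_squares(f,[0,0,.03,0,0],x_scale=[.01,.01,.01,.1,.1],loss='soft_l1');print(s.x.round(4),f(s.x).reshape(-1,2).round(1).tolist())
for P in((33,24,10),(33,-24,10)):
    M=R.from_euler('z',s.x[3]).as_matrix();print(P,(Rb@(M@(np.array(P)/1e3)+[*s.x[:2],.03])+[.6101,.1734,0]).round(4))
```

```text
[ 0.0045 -0.0006  0.0297 -0.0049  0.002 ] [[0.6, -0.1], [1.3, 0.2], [-0.7, 0.8], [0.4, 1.2], [-1.0, -0.0], [-2.3, -0.1], [-0.0, -0.0], [-0.3, -0.2]]
(33, 24, 10) [0.6511 0.1899 0.04  ]
(33, -24, 10) [0.6428 0.1426 0.04  ]
```

Fit says flat: origin at z 29.7 mm, slant 0.1°, x = c ≈ 4.5 mm, yaw −0.005 rad relative to the bay. The instructions warn that friction may hold the end up, so I'll press it gently with closed fingers to confirm.

>>> jog_arm(
  series=[
    [[2, 4, 0, 0, 0], [5, 9, 0, 0, 0], [8, 14, 0, 0, 0], [11.2, 18.8, -2, 0, 0], [11.2, 18.8, -6, 0, 0], [11.2, 18.8, -10, 0, 0], [11.2, 18.8, -13, 0, 0], [11.2, 18.8, -14.7, 0, 0], [11.2, 18.8, -15.5, 0, 0], [11.2, 18.8, -15.5, 0, 0]],
  ],
)

```text
clock: 24.42
tcp_pos: [0.6437, 0.1419, 0.0771]
eef_rot: [0.541, 0.455, -0.541, 0.456]
force: [1.0, -1.0, 0.1]
opening: 0.0
```

>>> jog_arm(
  series=[
    [[0, 0, -0.2, 0, 0], [0, 0, -0.5, 0, 0], [0, 0, -0.8, 0, 0], [0, 0, -0.9, 0, 0], [0, 0, -0.9, 0, 0]],
  ],
)

```text
clock: 25.05
tcp_pos: [0.6433, 0.1415, 0.0676]
eef_rot: [-0.541, -0.455, 0.541, -0.455]
force: [0.1, 0.8, 0.5]
opening: 0.0
```

>>> jog_arm(
  series=[
    [[0, 0, -0.15, 0, 0], [0, 0, -0.3, 0, 0], [0, 0, -0.4, 0, 0], [0, 0, -0.4, 0, 0]],
  ],
)

```text
clock: 25.55
tcp_pos: [0.6436, 0.1416, 0.0651]
eef_rot: [0.541, 0.455, -0.541, 0.455]
force: [-3.0, -0.1, 6.4]
opening: -0.0003
```

>>> jog_arm(
  series=[
    [[0, 0, -0.15, 0, 0], [0, 0, -0.3, 0, 0], [0, 0, -0.3, 0, 0]],
  ],
)

```text
clock: 25.92
tcp_pos: [0.6437, 0.1416, 0.0648]
eef_rot: [0.541, 0.455, -0.541, 0.455]
force: [-9.6, -1.5, 20.5]
opening: -0.0002
```

Contact came at TCP z 0.065, so the tips were at 40 mm, exactly the top of a flat plate, and it did not move under 20 N. Retreating.

>>> jog_arm(
  series=[
    [[0, 0, 1, 0, 0], [0, 0, 4, 0, 0], [0, 0, 8, 0, 0], [0, 0, 13, 0, 0], [-3, -4, 17, 0, 0], [-8, -9, 17, 0, 0], [-11, -14, 17, 0, 0], [-11, -19, 17, 0, 0], [-11, -20, 17, 0, 0], [-11, -20, 17, 0, 0], [-11, -20, 17, 0, 0]],
  ],
)

```text
clock: 27.3
tcp_pos: [0.5338, -0.0574, 0.2306]
eef_rot: [0.541, 0.456, -0.541, 0.455]
force: [-0.8, 0.4, 0.7]
opening: -0.0002
```

Run:
```python
from station import ctrl;from h import *
d=ctrl.snapshot('side');s=ctrl.state();print(s['clock'],s['tcp_pos'],s['force'])
cv2.imwrite('pics/f9.png',cv2.resize(d['image'][90:340,80:400,::-1],None,fx=2.4,fy=2.4,interpolation=cv2.INTER_CUBIC))
```

```text
27.35 [ 0.53377678 -0.05724547  0.23057097] [-0.10765471  0.47831475 -0.09887405]
```

View pics/f9.png

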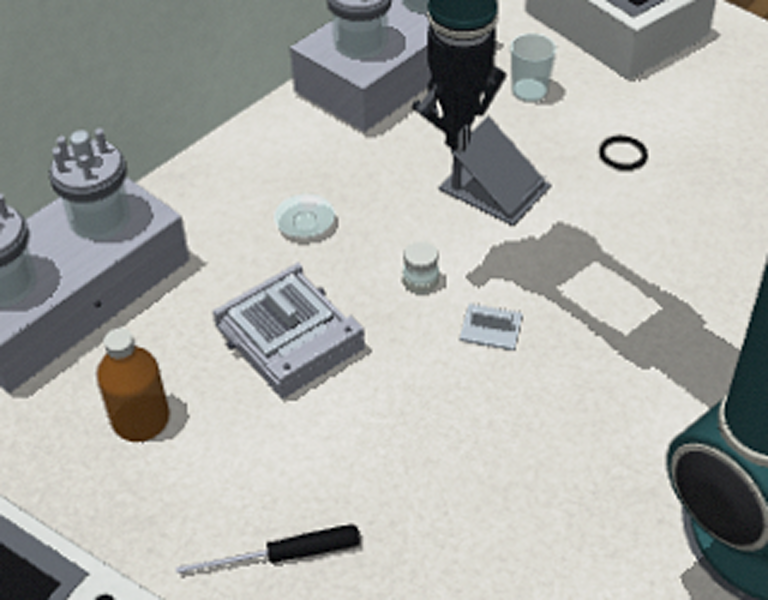

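The plate lies flat in the bay at (287,312), the rack is empty, the bystanders look untouched, and the gripper is clear in mid-air.

```bash
python3 -c "
from station import ctrl
print(ctrl.finish_job())"
```

```text
the job is handed in; nothing more can be done
None
```

The filter plate is back in the steel bay, lying flat and released, and the job was handed in at about 27 s of the 58 s allowed.

**What I did:**
- I gripped the plate by its rib and pressed the tongue on the bay floor to bring the slant from 34° to about 15°. I then felt for both side rails to centre it.
- I tucked the tongue under the lip and pushed the sprung stop to its hard end, with about 8–9 N on the stop.
- I lowered the far edge in an arc inside the end wall until the plate bottomed. Downward force reached 42 N there, with the plate held in the fingers. Then I let go and backed off.

**Last checks:**
- **Flatness:** the two-camera fit after release gave the underside at 29.7 mm, slant 0.1° and the plate parallel to the bay. Pressing the end-wall side at 20 N with closed fingers met it at 40 mm, the height of a flat plate's top, and it did not move.
- **Surroundings:** the last picture shows the bystanders apparently where they were, the rack empty and the gripper in mid-air.

**What disagreed:**
- The side camera alone put the plate up to 6 mm off sideways and about 14 mm too high. Feeling for the rails showed it was within 1 mm of the estimate.
- The first picture fit put the carriage setting c near +1 mm. The final plate pose, resting against the end wall, gives about +4.5 mm.

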